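# Slide the needle carriage round its curved rod to face the mug's handle

## Robot

A 6-joint arm with a two-finger parallel gripper is mounted at the origin on the work surface. World frame = base frame: x ahead of the robot, y to its left, z up, the work surface at z = 0. Lengths are in mm, angles in rad, forces in N, time in s.
With the tool pointing down it reaches from about 225 to 725 mm from the base axis. Payload 3.1 kg.
Tool frame: the origin (TCP) lies at the very end of the fingers, on their centre line; the grasp point (between the pads) lies 19 mm behind it; y points along the fingers, x is the direction in which the jaws open and shut, and the axes are right-handed (so a half turn about y gives the same grasp; the last joint's range is limited). The gripper opens to 85 mm and grips with 20 to 120 N. Pads are 22 mm wide; open, the fingers measure 114 mm over their backs; the gripper's body (76 mm by 85 mm) begins 54 mm behind the grasp point. The pads swing forward as they close: fully open they stand 13 mm farther back than shut.
Start: joints at [1.143, 0.048, 0.099, 1.622, 0, 1.443], TCP at [155.055, 501.573, 203.612] pointing down, gripper open.
Joint ranges: [-2.91, 2.91], [-0.99, 1.94], [-1.21, 1.42], [-2.12, 2.29], [-1.49, 1.47], [-3.14, 3.14]. Speed limits (rad/s): [2.79, 2.79, 3.14, 3.14, 3.14, 3.14].

## Interface

Orientations are given as a unit quaternion [x, y, z, w].
In Python, from plant import ctrl, imaging gives the robot as it stands. The module is installed in compiled form; this text tells all that it offers.
- The arm moves only by the tool carry_out, never from a script. Its argument "increments" is text: rows parted by semicolons, each of 7 numbers parted by spaces: the shift along the tool's x, y, z in mm, then the turn, a rotation vector about the tool's x, y, z in rad, then the closure, from 0 (fully open) to 1 (shut). In form: dx dy dz ax ay az hand; .... A call has 1 to 20 rows; each row shifts and turns the commanded pose from where the row before left it, along the tool's axes as they then stand; what a row does not reach is not made up. A row lasts 1/8 s, in which the tool goes at most 62.5 mm and 10.7 degrees, less where a joint would pass 70% of its speed; a pose out of reach is approached as far as the arm can. A call is refused whole if a number of a shift passes 62.5 or a number of a turn 0.188, either way. A call with a gripper value outside its range is refused whole. The fingers move at their own pace and stop on an object; the grip force is fixed at half the most. Time passes only in rows, so rows that do not move let the fingers close. It gives the time, the measured TCP pose, the force and the opening at its end, in the units of the state.
- ctrl.read_state(): the state, without advancing time (a new reading comes with each control period).
- imaging.get_image(name): name is "scene" or "top"; returns a dict with "frame" (420x560x3 uint8, red, green, blue), "fx", "fy", "cx", "cy" (pixels), "camera_from_world" (4x4, takes a point from world to camera coordinates). Camera axes: x right, y up, looking along -z (the intrinsics and any distortion apply to the point x, -y, -z); pixel columns grow to the right and rows downward; lengths in mm; the calibration is good to about 2 mm. A picture is of the moment at which its call begins. There is no depth.
- ctrl.job_done(): hands the job in, once; it reports no verdict.
The state is a dict: "time": time; "joint_pos": joint angles; "joint_velocities": joint speeds; "tau": joint torques, N m; "position": TCP position; "ee_rot": TCP orientation; "force": force on the tool from outside, world axes, zero at the start; "moment": the same for the moment, N m; "gripper_width": finger opening in mm.
Only numpy, scipy, OpenCV 4.12 (cv2) and the standard library are available. Lean on these libraries where they do the work, as an engineer would, in place of code of your own. Each camera call takes 0.05 s, during which the arm holds its last target.

## Task

On the decorating stand, two carriages ride on the curved guide rod around the mug. Slide the one with the needle along the rod until its needle points straight at the mug's handle, and let go of it there. Leave the mug and the other carriage, the one with the wide wooden rib, where they are.

Things in the scene. Friction and masses are not known exactly. Their poses are not given: they have to be found in the camera images.
- stand: Fixed round plywood board, 390 mm across, with a dark banding wheel (180 mm across, top 70 mm above the table, does not turn). Around it a level steel rod, 14 mm thick, axis 100 mm up, bent to an arc of radius 165 mm, spanning 79 degrees each side of the stand's -x, between posts 113 mm high. Origin: middle of the board's underside, on the arc's vertical centre line; z up.
- needle_grip (a point): Needle carriage: bored sleeve on the rod (33 mm across, 32 long) with a thin level needle aimed at the arc's centre, and on top a square post 20 x 20 mm, 117 to 166 mm above the table. Point: on the post's axis, 145 mm up, 165 mm from the arc's centre. x to the centre, y along the rod, z up; faces square to these. About 1 N slides it, turning with the arc; it stays put. Its way to the handle is free.
- rib_grip (a point): Other carriage, parked near one end of the rod: same sleeve and 20 x 20 mm post, but an upright wooden rib (60 mm wide, 34 mm high) in place of the needle. Same point and axes as on the needle carriage. Not to be moved.
- mug_handle (a point): Outermost point of the handle of the loose blue-grey mug (90 mm across, 85 mm high) that stands upright in the middle of the banding wheel, its axis within 2 mm of the arc's centre line. The point is 81 mm from the mug's axis, 114 mm above the table. y points level from the axis out through the handle, z up. The handle faces a part of the rod.

How it is judged (in metres and radians):
At the end, for the whole second after the job is handed in: The needle points at the mug's handle: its line is within 10 degrees of the handle's outward direction, on the handle's side of the mug, and the mug stands upright on the wheel. The mug's handle and the rib carriage are where they were (within 12 mm) (angle between the x axis of needle_grip and the y axis of mug_handle, either way round below 0.175 rad and horizontal distance between needle_grip and mug_handle below 0.105 m and angle between mug_handle's own z axis and vertical below 0.05 rad); the robot touches nothing.
It fails at once if the rib carriage was moved along the rod (by more than 12 mm) (distance of rib_grip from where it was at the start of the episode above 0.012 m).
It fails at once if the mug was shifted or turned (its handle by more than 12 mm) (distance of mug_handle from where it was at the start of the episode above 0.012 m).
It also fails if it takes over 32 s, if anything falls off the work surface, if the arm or the gripper's body presses on something with over 40 N, if the wrist force passes 120 N, or if a joint passes its speed limit or range.

## Working session

There is one attempt and no reset: what is moved stays moved. The work goes in short steps, Python scripts to look and compute and a tool call to move; the robot and the scene stay as the last step left them, time stands still between calls to the robot, and variables do not carry over. Pictures are saved under pics/ and viewed, and the job is handed in when it is done.

Besides the shell and the picture viewer there is one more tool, called as name(argument=value, ...) on one line, values as JSON. carry_out: Moves the arm, as the interface text tells. Its arguments: {"type":"object","properties":{"increments":{"type":"string"}},"required":["increments"]}

```bash
mkdir -p pics
python3 - <<'E'
from plant import ctrl, imaging
import cv2,numpy as np,pickle
s=ctrl.read_state();print(s)
d={}
for n in("scene","top"):
    r=imaging.get_image(n);d[n]=r
    cv2.imwrite(f"pics/{n}0.png",r["frame"][:,:,::-1]);print(n,r["fx"],r["fy"],r["cx"],r["cy"],[k for k in r]);print(np.round(r["camera_from_world"],4))
pickle.dump(d,open("im0.pkl","wb"))
E
```

```text
{'time': 0.0, 'joint_pos': array([1.14323267e+00, 4.87077801e-02, 9.75671360e-02, 1.62199072e+00,
       7.48117861e-06, 1.44304465e+00]), 'joint_velocities': array([-0.00149345, -0.0020859 , -0.00085853,  0.00020083, -0.00061086,
        0.00052515]), 'tau': array([-2.64591172e-04, -3.38779628e+01,  3.20016897e+01,  2.02689454e-02,
       -2.01289768e-04,  3.91688772e-06]), 'position': array([154.75430437, 500.96026654, 202.42419149]), 'ee_rot': array([ 0.56946384,  0.41899699, -0.42044238, -0.56866568]), 'force': array([ 0.28889216,  0.48656046, -0.39336796]), 'moment': array([ 0.04844076, -0.03020218,  0.05921657]), 'gripper_width': 85.47030985961554}
scene 519.243456515233 519.243456515233 281.1728568233965 212.9465065819311 ['frame', 'fx', 'fy', 'cx', 'cy', 'camera_from_world']
[[-4.3930000e-01  8.9820000e-01 -1.3700000e-02  2.6091480e+02]
 [-6.8800000e-01 -3.2660000e-01  6.4810000e-01  3.0119420e+02]
 [ 5.7770000e-01  2.9410000e-01  7.6140000e-01 -1.0972443e+03]
 [ 0.0000000e+00  0.0000000e+00  0.0000000e+00  1.0000000e+00]]
top 492.90972140372816 492.90972140372816 276.5614001778991 209.15756614524386 ['frame', 'fx', 'fy', 'cx', 'cy', 'camera_from_world']
[[ 1.690000e-02 -9.991000e-01  3.830000e-02 -2.761320e+01]
 [ 9.963000e-01  2.010000e-02  8.350000e-02 -5.555540e+02]
 [-8.420000e-02  3.680000e-02  9.958000e-01 -7.080536e+02]
 [ 0.000000e+00  0.000000e+00  0.000000e+00  1.000000e+00]]
```

View pics/scene0.png

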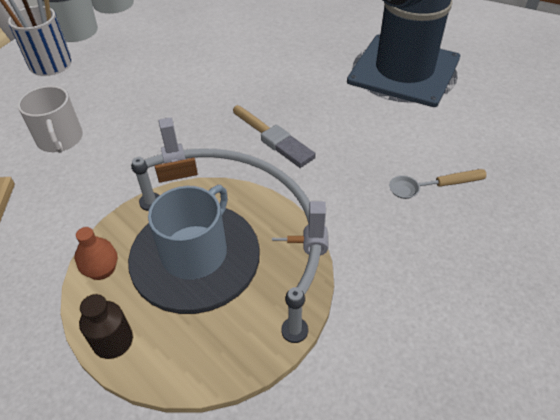

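View pics/top0.png

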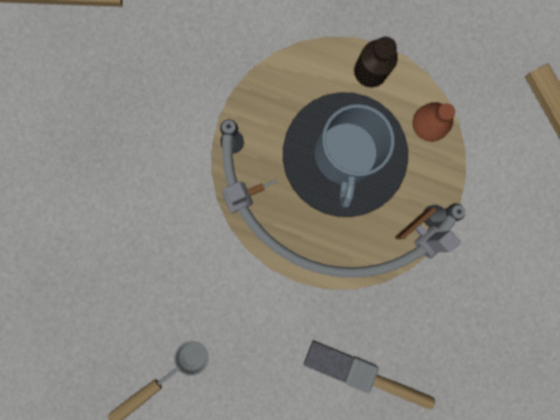

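The top view shows the rod end posts at (229,127) and (457,212). The needle carriage is at (236,196), the rib carriage at (436,238) and the mug handle near (348,190). I'll turn these into world positions and check them in both views.

```bash
cat > h.py <<'E'
import pickle,numpy as np,cv2
d=pickle.load(open("im0.pkl","rb"))
def w(n,u,v,z,d=d):
    r=d[n];T=np.array(r["camera_from_world"]);c=np.array([(u-r["cx"])/r["fx"],-(v-r["cy"])/r["fy"],-1.])
    R=T[:3,:3];o=-R.T@T[:3,3];k=R.T@c
    return o+k*(z-o[2])/k[2]
def p(n,X,d=d):
    r=d[n];T=np.array(r["camera_from_world"]);c=T[:3,:3]@np.array(X,float)+T[:3,3]
    return np.array([r["cx"]+r["fx"]*c[0]/-c[2],r["cy"]-r["fy"]*c[1]/-c[2]])
E
python3 - <<'E'
from h import *
a=w("top",229,127,110);b=w("top",457,212,110);print(a,b,np.linalg.norm(a-b))
a2=w("scene",295,297,110);b2=w("scene",140,164,110);print(a2,b2)
for n,s in(("top",3),("scene",3)):
    x=d[n]["frame"][:,:,::-1]
    if n=="top": c=x[100:280,200:480]
    else: c=x[110:340,100:360]
    cv2.imwrite(f"pics/{n}c.png",cv2.resize(c,None,fx=2.5,fy=2.5,interpolation=cv2.INTER_CUBIC))
E
```

```text
[656.44136633  50.64761536 110.        ] [ 549.71592107 -253.79348792  110.        ] 322.606115931046
[661.28134787  52.85777584 110.        ] [ 554.83067006 -249.40894013  110.        ]
```

View pics/topc.png

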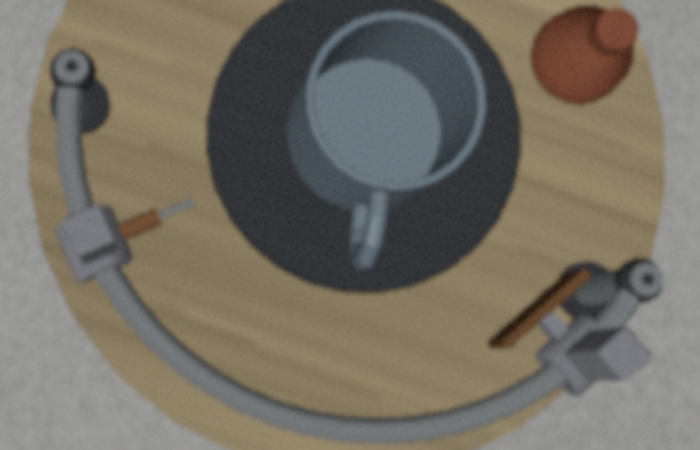

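View pics/scenec.png

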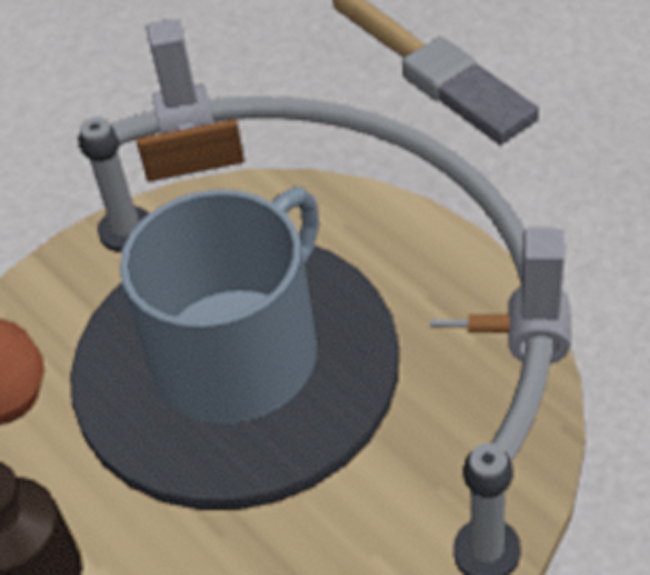

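Run:
```python
from h import *
from scipy.optimize import least_squares
T=lambda u,v:np.array([u/2.5+200,v/2.5+100]);S=lambda u,v:np.array([u/2.5+100,v/2.5+110])
rodT=[T(*q) for q in[(67,150),(128,298),(180,350),(240,392),(310,419),(385,429),(460,419),(520,397)]]
def C(q,ang,r,z): a=q[2]+np.pi+ang;return [q[0]+r*np.cos(a),q[1]+r*np.sin(a),z]
t=np.radians(79)
def f(q):
    e=[]
    for n,P,s in(("top",T(73,68),-t),("top",T(645,279),t),("scene",S(488,459),-t),("scene",S(97,126),t)):
        off=q[3:5] if n=="top" else q[5:7]
        e+=list(p(n,C(q,s,165,113))+off-P)
    for P in rodT:
        X=w("top",*(P-q[3:5]),100);e.append((np.hypot(X[0]-q[0],X[1]-q[1])-165)*.6)
    e+=list(np.array(q[3:])*.7)
    return e
r=least_squares(f,[650,-120,0,0,0,0,0]);q=r.x;print(q,np.degrees(q[2]));print(np.round(r.fun,1))
c=q[:2]
def az(X): return np.degrees(np.arctan2(X[1]-c[1],X[0]-c[0]))
oT,oS=q[3:5],q[5:7]
def W(n,P,z): return w(n,*(P-(oT if n=="top" else oS)),z)
for lab,n,P,z in[("rimT","top",T(397,101),155),("rimS","scene",S(212,258),155),("hT","top",T(364,262),114),("hS","scene",S(314,225),114),("needtipT","top",T(192,203),100),("needtipS","scene",S(432,323),100),("needbaseT","top",T(122,232),100),("needS","scene",S(510,323),100),("posttopS","scene",S(545,237),166),("posttopT","top",T(93,232),166),("ribtopT","top",T(617,352),166),("ribtopS","scene",S(166,28),166)]:
    X=W(n,P,z);print(lab,np.round(X,1),"r",round(np.hypot(*(X[:2]-c)),1),"az",round(az(X),1))
np.save("q.npy",q)
```

```text
[ 6.34082855e+02 -1.12240277e+02 -3.35808858e-01  3.93996848e-01
  3.70888882e-01  3.86957203e-01  5.73281259e-01] -19.240430315131057
[-0.2 -1.4  1.  -0.3  0.1 -0.3 -0.3 -0.   1.2 -0.5 -1.5 -1.1 -0.7  0.
  0.3  0.8  0.3  0.3  0.3  0.4]
rimT [ 632.9 -112.6  155. ] r 1.2 az -165.0
rimS [ 635.9 -110.8  155. ] r 2.3 az 38.0
hT [ 556.4 -103.8  114. ] r 78.2 az 173.8
hS [564.8 -98.1 114. ] r 70.7 az 168.5
needtipT [587.5 -13.7 100. ] r 109.0 az 115.3
needtipS [588.1 -14.2 100. ] r 108.3 az 115.2
needbaseT [571.1  23.3 100. ] r 149.5 az 114.9
needS [570.4  22.9 100. ] r 149.4 az 115.2
posttopS [561.5  36.3 166. ] r 165.4 az 116.1
posttopT [563.   35.8 166. ] r 164.2 az 115.6
ribtopT [ 510.3 -217.4  166. ] r 162.4 az -139.7
ribtopS [ 508.  -222.9  166. ] r 167.8 az -138.7
```

Run:
```python
from h import *
q=np.load("q.npy");m=q[:2]
out=[]
for a in(170,174,178):
  row=[]
  for n,o,(x0,y0) in(("top",q[3:5],(310,150)),("scene",q[5:7],(180,160))):
    k=6;im=cv2.resize(d[n]["frame"][y0:y0+65,x0:x0+62,::-1],None,fx=k,fy=k,interpolation=cv2.INTER_CUBIC)
    for th in np.linspace(-np.pi/2,np.pi/2,25):
      for (ra,rz,col) in((36,30,(0,0,255)),(26,20,(0,255,255))):
        r=45+ra*np.cos(th);z=114+rz*np.sin(th)
        u=p(n,[m[0]+r*np.cos(np.radians(a)),m[1]+r*np.sin(np.radians(a)),z])+o
        cv2.circle(im,tuple(int(v) for v in (u-[x0,y0]+.5)*k),2,col,-1)
    row.append(im)
  out.append(cv2.resize(np.vstack(row),(260,545)))
cv2.imwrite("pics/ov.png",np.hstack(out))
```

```text
(no output)
```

View pics/ov.png

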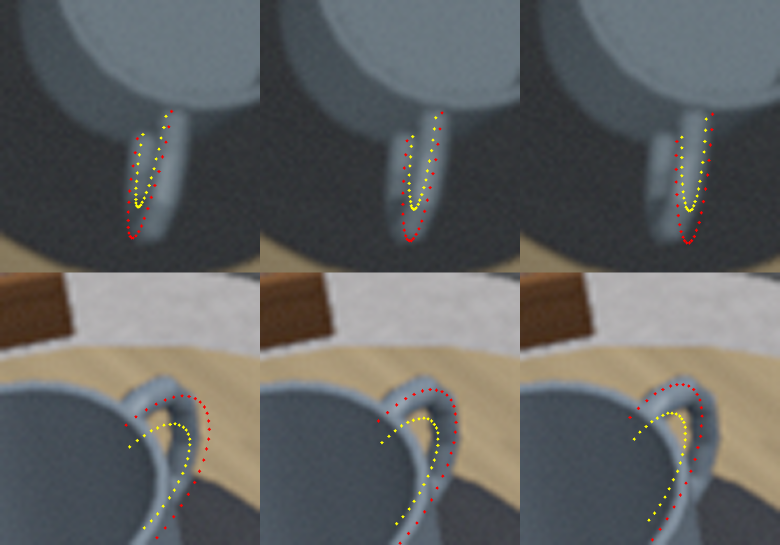

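Overlay of the handle loop: 174° fits best in both views (170° sits too far left and 178° too far right in the top view). The needle is at about 115.3°, so it has to move about +58.7° along the arc. Next I'll plan the approach.

```bash
cat >> h.py <<'E'
from scipy.spatial.transform import Rotation as Ro
Q=np.load("q.npy");c0=Q[:2]
def goal(az): a=np.radians(az);return c0+165*np.array([np.cos(a),np.sin(a)])
E
python3 - <<'E'
from h import *
from plant import ctrl
s=ctrl.read_state();R=Ro.from_quat(s["ee_rot"]).as_matrix();print(s["position"],np.round(R,3))
xa=np.degrees(np.arctan2(R[1,0],R[0,0]));print("x az",xa)
print("jug base",w("scene",405,70,0),w("scene",410,0,200), "mug",w("scene",60,145,0))
for a in(115.4,174):
  g=goal(a);t=a-90;print(a,g,"tangent",t,t+180,"delta",(t-xa+180)%360-180, (t-xa)%360-180, "base az",np.degrees(np.arctan2(g[1],g[0])),np.hypot(*g))
g=goal(115.4);D=np.array([*g,210])-s["position"];print("tool-frame shift",R.T@D)
E
```

```text
[154.80886614 501.01482437 202.5306652 ] [[ 0.295 -0.001 -0.955]
 [ 0.955 -0.002  0.295]
 [-0.002 -1.     0.   ]]
x az 72.81982014065208
jug base [-1.75964552  0.22835115  0.        ] [ 94.03676124   4.2270826  200.        ] mug [ 494.40095072 -503.83989448    0.        ]
115.4 [563.30855787  36.81004626] tangent 25.400000000000006 205.4 delta -47.419820140652064 132.58017985934794 base az 3.7387430970764557 564.5099741144898
174 [469.98674215 -94.99308063] tangent 84 264 delta 11.180179859347902 -168.8198201406521 base az -11.42660503411346 479.49058714384694
tool-frame shift [-322.8456367    -6.94676013 -527.38629345]
```

carry_out(increments="-23.06 -0.5 -37.67 0 0 0 0;-23.06 -0.5 -37.67 0 0 0 0;-23.06 -0.5 -37.67 0 0 0 0;-23.06 -0.5 -37.67 0 0 0 0;-23.06 -0.5 -37.67 0 0 0 0;-23.06 -0.5 -37.67 0 0 0 0;-23.06 -0.5 -37.67 0 0 0 0;-23.06 -0.5 -37.67 0 0 0 0;-23.06 -0.5 -37.67 0 0 0 0;-23.06 -0.5 -37.67 0 0 0 0;-23.06 -0.5 -37.67 0 0 0 0;-23.06 -0.5 -37.67 0 0 0 0;-23.06 -0.5 -37.67 0 0 0 0;-23.06 -0.5 -37.67 0 0 0 0;0 0 0 0 0.1655 0 0;0 0 0 0 0.1655 0 0;0 0 0 0 0.1655 0 0;0 0 0 0 0.1655 0 0;0 0 0 0 0.1655 0 0;0 0 0 0 0 0 0")

```text
time: 2.6
position: [563.3, 37.4, 210.0]
ee_rot: [-0.69, -0.156, 0.157, 0.69]
force: [0.1, 0.4, 0.2]
gripper_width: 85.4
```

```bash
cat > chk.py <<'E'
import sys
from h import *
from plant import ctrl,imaging
s=ctrl.read_state();R=Ro.from_quat(s["ee_rot"]).as_matrix()
print("t",s["time"],"pos",np.round(s["position"],1),"xaz",np.degrees(np.arctan2(R[1,0],R[0,0])),"ydir",np.round(R[:,1],3),"F",np.round(s["force"],1),"w",s["gripper_width"])
a=float(sys.argv[1]);z=float(sys.argv[2]);print("shift to go",R.T@(np.array([*goal(a),z])-s["position"]))
if len(sys.argv)>3:
    for n in("scene","top"): cv2.imwrite(f"pics/{n}{sys.argv[3]}.png",imaging.get_image(n)["frame"][:,:,::-1])
E
python3 chk.py 115.4 210 1
```

```text
t 2.6 pos [563.3  37.4 210. ] xaz 25.519374177302886 ydir [-0.001  0.    -1.   ] F [0.1 0.4 0.2] w 85.43392776539261
shift to go [-0.21495275 -0.04627157 -0.56764015]
```

View pics/scene1.png

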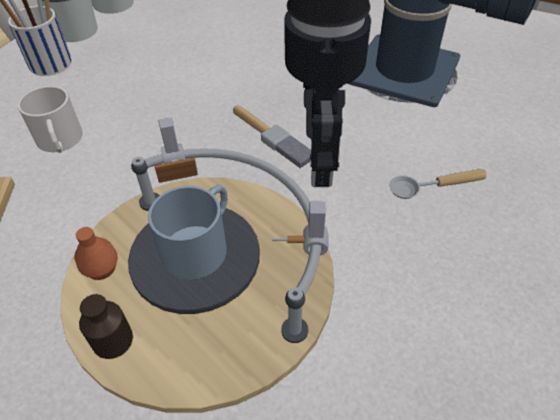

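View pics/top1.png

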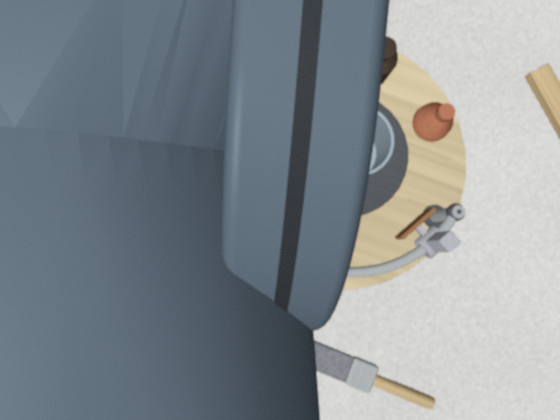

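The fingers sit above the needle post, at about (322,180) in the scene view, with no contact. The top view is mostly hidden by the arm. I'll descend and close loosely.

carry_out(increments="0 21 -0.5 0 0 0 0;0 21 0 0 0 0 0;0 21 0 0 0 0 0;0 10.5 0 0 0 0 0;0 10.5 0 0 0 0 0;0 0 0 0 0 0 0.3;0 0 0 0 0 0 0.5;0 0 0 0 0 0 0.65;0 0 0 0 0 0 0.65;0 0 0 0 0 0 0.65;0 0 0 0 0 0 0.65")

```text
time: 4.08
position: [563.8, 36.9, 126.7]
ee_rot: [0.69, 0.156, -0.155, -0.69]
force: [-0.2, 0.0, -0.1]
gripper_width: 29.9
```

```bash
python3 chk.py 115.4 126 2
```

```text
t 4.075 pos [563.8  36.9 126.7] xaz 25.411626269022033 ydir [ 0. -0. -1.] F [-0.2  0.  -0.1] w 29.86315203654931
shift to go [-0.50725425  0.68393962  0.11097773]
```

View pics/scene2.png

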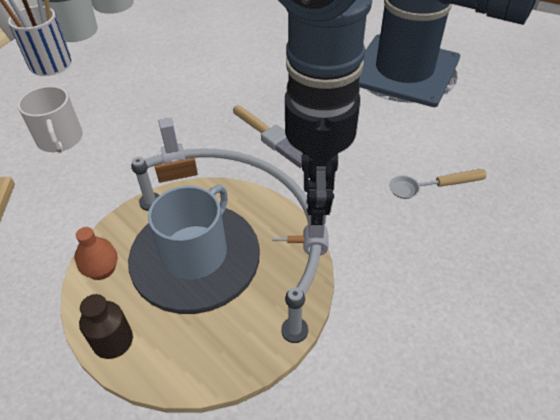

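carry_out(increments="-0.5 0 0 0 0 0 0.71;0 0 0 0 0 0 0.71;0 0 0 0 0 0 0.71;-8.535 0 -0.221 0 -0.05175 0 0.71;-8.535 0 -0.221 0 -0.05175 0 0.71;-8.535 0 -0.221 0 -0.05175 0 0.71;-8.535 0 -0.221 0 -0.05175 0 0.71;-8.535 0 -0.221 0 -0.05175 0 0.71;-8.535 0 -0.221 0 -0.05175 0 0.71;0 0 0 0 0 0 0.71")

```text
time: 5.42
position: [521.0, 7.8, 126.7]
ee_rot: [0.658, 0.26, -0.26, -0.658]
force: [0.4, 0.4, -0.1]
gripper_width: 24.9
```

```bash
python3 chk.py 133.2 126 3
```

```text
t 5.425 pos [521.    7.8 126.7] xaz 43.1345749728706 ydir [ 0. -0. -1.] F [ 0.4  0.4 -0.1] w 24.902111025988383
shift to go [0.29822078 0.70765209 0.11168992]
```

View pics/scene3.png

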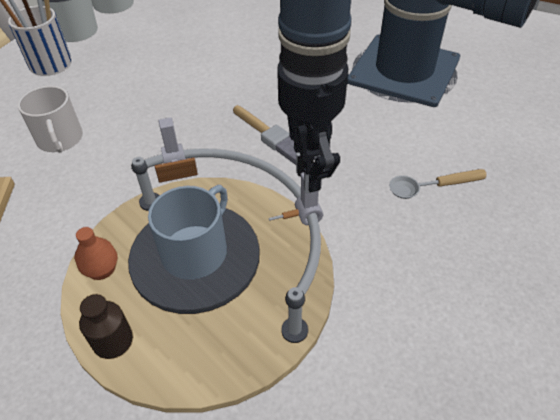

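The carriage is following: it is now at (310,210) with the needle still pointing inward. Continuing.

carry_out(increments="-8.593 0 -0.224 0 -0.0521 0 0.71;-8.593 0 -0.224 0 -0.0521 0 0.71;-8.593 0 -0.224 0 -0.0521 0 0.71;-8.593 0 -0.224 0 -0.0521 0 0.71;-8.593 0 -0.224 0 -0.0521 0 0.71;-8.593 0 -0.224 0 -0.0521 0 0.71;-8.593 0 -0.224 0 -0.0521 0 0.71;-8.593 0 -0.224 0 -0.0521 0 0.71;-8.593 0 -0.224 0 -0.0521 0 0.71;-8.593 0 -0.224 0 -0.0521 0 0.71;-8.593 0 -0.224 0 -0.0521 0 0.71;-8.593 0 -0.224 0 -0.0521 0 0.71;-8.593 0 -0.224 0 -0.0521 0 0.71;-8.593 0 -0.224 0 -0.0521 0 0.71;0 0 0 0 0 0 0.71;0 0 0 0 0 0 0.71")

```text
time: 7.52
position: [469.8, -97.7, 126.6]
ee_rot: [-0.521, -0.477, 0.477, 0.522]
force: [-0.2, -0.8, -0.4]
gripper_width: 24.6
```

```bash
python3 chk.py 174.9 126 4
```

```text
t 7.525 pos [469.8 -97.7 126.6] xaz 84.94708901254613 ydir [-0.  0. -1.] F [-0.2 -0.8 -0.4] w 24.614946481782297
shift to go [0.08260411 0.58375383 0.10580299]
```

View pics/scene4.png

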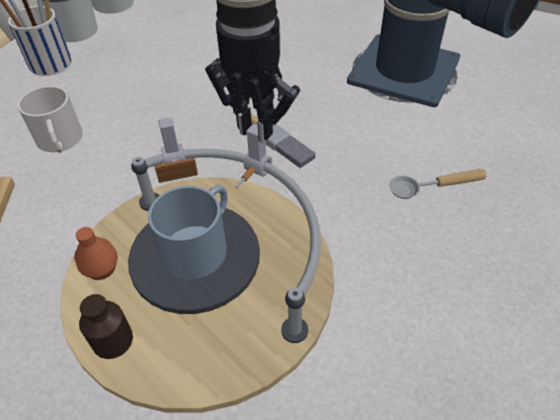

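The needle carriage is at (262,160) with its tip at (238,187), aimed at the handle. Next I'll open the gripper, lift, and swing aside so both cameras can see.

carry_out(increments="0 0 0 0 0 0 0.5;0 0 0 0 0 0 0.2;0 0 0 0 0 0 0;0 0 0 0 0 0 0;0 0 0 0 0 0 0;0 -20 0 0 0 0 0;0 -35 0 0 0 0 0;0 -40 0 0 0 0 0;0 -10 0 0 0 0 0;50 0 0 0 0 0 0;50 0 0 0 0 0 0;50 0 0 0 0 0 0;50 0 0 0 0 0 0;50 0 0 0 0 0 0;50 0 0 0 0 0 0;50 0 20 0 0 0 0;50 0 20 0 0 0 0;50 0 20 0 0 0 0;0 0 0 0 0 0 0")

```text
time: 10.0
position: [447.2, 358.6, 229.7]
ee_rot: [-0.52, -0.478, 0.48, 0.52]
force: [0.4, -0.8, 0.1]
gripper_width: 85.7
```

```bash
python3 chk.py 174 210 5
python3 - <<'E'
import cv2,numpy as np
a=cv2.imread("pics/top5.png");cv2.imwrite("pics/top5c.png",cv2.resize(a[100:300,200:480],None,fx=2.5,fy=2.5,interpolation=cv2.INTER_CUBIC))
a=cv2.imread("pics/scene5.png");cv2.imwrite("pics/scene5c.png",cv2.resize(a[110:340,100:360],None,fx=2.5,fy=2.5,interpolation=cv2.INTER_CUBIC))
E
```

```text
t 10.0 pos [447.2 358.6 229.7] xaz 85.31934521255802 ydir [-0.003 -0.001 -1.   ] F [ 0.4 -0.8  0.1] w 85.72902400265792
shift to go [-450.16185393   19.93296269  -59.79152766]
```

View pics/top5c.png

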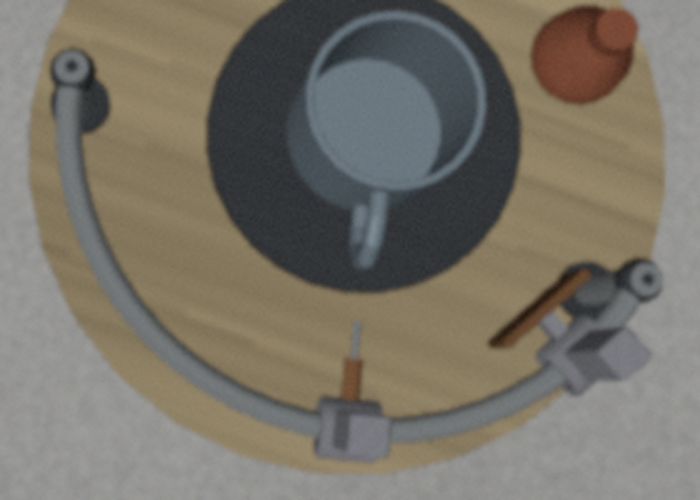

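View pics/scene5c.png

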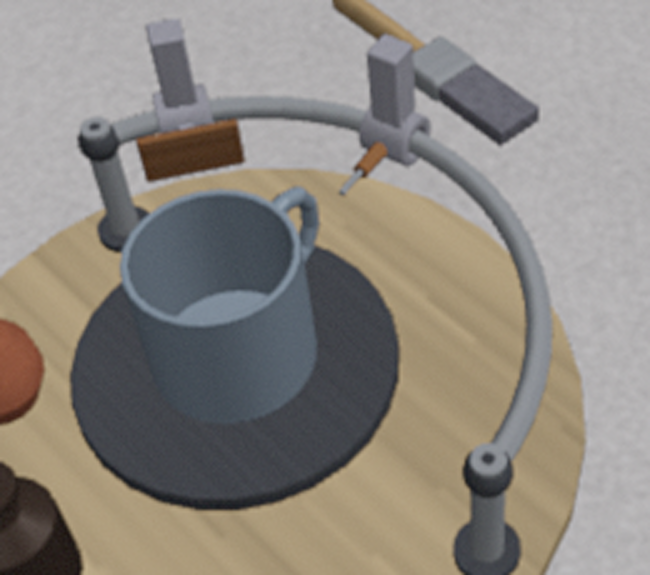

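Run:
```python
from h import *
from plant import ctrl
for n,P in(("top",(357/2.5+200,323/2.5+100)),("top",(352/2.5+200,400/2.5+100)),("scene",(342/2.5+100,193/2.5+110)),("scene",(380/2.5+100,148/2.5+110))):
    o=Q[3:5] if n=="top" else Q[5:7]
    X=w(n,*(np.array(P)-o),100);print(n,X,np.degrees(np.arctan2(*(X[:2]-c0)[::-1])))
a=d["top"]["frame"].astype(int);b=cv2.imread("pics/top5.png")[:,:,::-1].astype(int)
for nm,(x0,x1,y0,y1) in dict(mug=(310,410,95,212),rib=(395,470,200,260)).items(): print(nm,np.abs(a-b)[y0:y1,x0:x1].mean())
print("bg",np.abs(a-b)[130:180,250:280].mean())
print(ctrl.job_done())
```

```text
top [ 525.00263548 -102.69119109  100.        ] 174.99697487757456
top [ 484.14418294 -100.25853492  100.        ] 175.43114835433488
scene [ 526.03932534 -103.44014105  100.        ] 175.34354274010522
scene [ 484.29328678 -100.97328154  100.        ] 175.698379173045
mug 1.712022792022792
rib 1.4242962962962964
bg 1.3042222222222222
the job is handed in; nothing more can be done
None
```

I slid the needle carriage about 60° along the rod until its needle pointed at the mug's handle. Then I opened the gripper, lifted clear and swung the arm aside before handing the job in. The gripper was only loosely closed round the post, about 25 mm open.

- **Needle direction:** at the end the needle lay at about 175.0 to 175.7° in the two camera views. I had put the handle at about 174° (give or take 2°) by matching its outline, so the needle is about 1 to 2° off, against the 10° allowed. The scene-view point I took as the handle's outermost gave 168.5°. That point is only the visible edge of the handle, so I discounted it; even at that value the needle would be about 7° off.
- **Mug and rib carriage:** the before and after top views match at both to about image noise, so I saw no movement of either.
- **Forces and time:** force readings were below about 1 N each time I checked, and the moves ended at 10.0 s of the 32 s.

No check failed.

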